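# Stamp a bar and tip it out of the marking press

## Robot

A 6-joint arm with a two-finger parallel gripper is mounted at the origin on the work surface. World frame = base frame: x ahead of the robot, y to its left, z up, the work surface at z = 0. Lengths are in m, angles in rad, forces in N, time in s.
With the tool pointing down it reaches from about 0.4 to 0.825 m from the base axis. Payload 7 kg.
Tool frame: the origin (TCP) lies between the finger pads; the fingertips stand 22 mm ahead of it and the grasp point (between the pads) lies 3 mm ahead of it; z points along the fingers, y is the line along which they close (so a half turn about z gives the same grasp; the last joint's range is limited). The gripper opens to 85 mm and grips with 20 to 120 N. Pads are 22 mm wide; open, the fingers measure 114 mm over their backs; the gripper's body (76 mm by 85 mm) begins 54 mm behind the grasp point. The pads swing forward as they close: fully open they stand 13 mm farther back than shut.
Start: joints at [1.565, 0.359, 0.012, 0, -1.224, -0.288], TCP at [0.195, 0.646, 0.253] pointing down, gripper open.
Joint ranges: [-3.07, 3.07], [-1.43, 2.12], [-1.02, 1.25], [-3.03, 1.67], [-3.05, -0], [-3.03, 3.03]. Speed limits (rad/s): [2.39, 2.39, 3.01, 3.14, 3.14, 3.14].

## Interface

Orientations are given as a 3x3 rotation matrix whose columns are the frame's x, y, z axes.
In Python, from rig import telemetry, imaging, robot gives the robot as it stands.
- The arm moves only by the tool move_arm, never from a script. Its argument "moves" is text: rows parted by semicolons, each of 7 numbers parted by spaces: the turn, a rotation vector about the world's x, y, z in degrees, then the shift along the world's x, y, z in cm, then the opening, from 0 (shut) to 1 (fully open). In form: ax ay az x y z claw; .... A call has 1 to 8 rows; each row is the pose to reach, as a shift and turn from the pose commanded when the call began; what a row does not reach only later rows make up. A row lasts 1/10 s, in which the tool goes at most 50 mm and 8.59 degrees, less where a joint would pass 70% of its speed; a pose out of reach is approached as far as the arm can. A call with a gripper value outside its range is refused whole. The fingers move at their own pace and stop on an object; "force" is the grip in N (left out, the last holds). Time passes only in rows, so rows that repeat a pose let the fingers close. It gives the time, the measured TCP pose, the force, the opening and the grip force at its end, in the units of the state.
- telemetry.get_obs(): the state, without advancing time (a new reading comes with each control period).
- imaging.snapshot(name): name is "scene" or "top" or "wrist"; returns the picture (384x512x3 uint8, red, green, blue); there is no depth.
- imaging.calibration(name): a dict with "mtx" (3x3 intrinsics, pixels), "D" ([k1, k2, p1, p2, k3] as OpenCV has them; the pictures are not rectified), "xyz" and "attitude" of the camera in the world; the wrist camera has in their place "T_tool_cam" (4x4, takes a point from camera to tool coordinates, whose origin is the TCP and whose axes are the flange's). Camera axes: x right, y down, z forward; pixel columns grow to the right and rows downward; lengths in m; the calibration is good to about 2 mm. A picture is of the moment at which its call begins: read the wrist's pose just before it. calibration takes no time and is no camera call.
- robot.sign_off(): hands the job in; it is judged then, once.
The state is a dict: "time_s": time; "q": joint angles; "joint_velocities": joint speeds; "effort": joint torques, N m; "position": TCP position; "tool_rot": TCP orientation; "wrist_force": force on the tool from outside, world axes, zero at the start; "wrist_torque": the same for the moment, N m; "opening": finger opening in m; "grasp_force": force on a finger pad.
Only numpy, scipy, OpenCV 4.12 (cv2) and the standard library are available. Lean on these libraries where they do the work, as an engineer would, in place of code of your own. Each camera call takes 0.05 s, during which the arm holds its last target. There are 200 camera calls.

## Task

Stamp the aluminium bar that lies in the green marking press: swing the red-handled lever down to its stop and let it spring all the way back up. Then take hold of the bar, tip its front end up over the steel fence, draw it out slantwise from under the press head, and finish still holding it in the gripper, level and with the whole bar at least 5 cm higher than the top of the press head. Do not disturb the clamp, spanner, glass dome or sanding block.

Things in the scene. Friction and masses are not known exactly. Their poses are not given: they have to be found in the camera images.
- press: Green marking press, fixed. Origin on the bench under the middle of its bed; x runs along the bed from head (-x) to fence (+x), y to the lever, z up. In mm in this frame: base plate x -140 to 140, y -70 to 180, top z 18. Bar lies along x on two rails 16 wide at x -75 and 95, tops z 38. From x -35 to 115 the bed is open above and at both sides.
- head_mouth (a point): Middle of the roof's lower edge at the head's mouth: press x -35, y 0, z 90 mm. The head is a tunnel from here 85 mm back to a closed end wall at x -120, 44 mm wide inside, roof underside z 90, top z 112; outside x -130 to -35, y -42 to 42. A ram guide of radius 16 stands on the roof at x -90 up to z 148. A cross shaft (radius 9) joins head and lever at x -80, z 78.
- fence_top (a point): Middle of the fence's top edge: press x 120, y 0, z 90 mm. The fence is an upright steel wall across the front of the bed, 10 mm thick in x (115 to 125), 130 mm long in y. Clear opening between head mouth and fence: 150 mm, shorter than the bar.
- lever (a joint): Press lever angle, rad: 0 at rest, when the arm points 45 degrees up towards press +x; 0.70 at its lower stop, nearly level. It turns about an axis along press y through x -80, y 150, z 78 mm; post beside it at y 115 to 135, x -100 to -60, to z 98. A spring returns it fully: about 3 N at the handle at rest, about 9 N at the stop.
- lever_grip (a point): Centre of the lever's red cross handle: a round bar 20 mm thick and 70 mm long, parallel to the press's y, 130 mm from the lever's axis. At rest it is at x 12, y 150, z 170 mm in the press frame, at the stop at about x 49, y 150, z 89. Can be pushed down from above.
- bar_mid (a point): Centre of the loose aluminium bar, 220 mm long, 20 mm wide, 10 mm thick, 0.08 to 0.17 kg. Its x axis runs along its length (towards the fence at the start), y across its width, z up through its thickness. At the start it lies on the rails with its centre at z 43 mm, its rear 75 mm or so under the head, a few mm of play at either end.
- bar_front (a point): Centre of the bar's front end face (the end near the fence), 110 mm from its middle.
- bar_rear (a point): Centre of the bar's rear end face (the end under the press head), 110 mm from its middle.
- clamp_mid (a point): Purple plastic bar clamp with steel bar, lying flat, 225 x 85 x 22 mm; its middle, 11 mm up. To be left alone.
- spanner_mid (a point): Chrome adjustable spanner, lying flat, 205 x 50 x 14 mm; its middle, 7 mm up. To be left alone.
- dome_mid (a point): Small glass dome with a knob, 100 mm across, 98 mm high; its middle, 49 mm up. To be left alone.
- block_mid (a point): Oak sanding block 110 x 65 x 37 mm; its middle, 18 mm up. To be left alone.
Things that resemble listed ones, but are neither listed nor needed, are in the scene too. There is more than one size of the part that bears bar_mid; the job needs the larger.

How it is judged:
By the outcome, as a careful person would: the job done as asked, in the order asked, and still so for the second after the job is handed in, while the arm keeps its last pose, push and grip.
It also fails if it takes over 54 s, if anything falls off the work surface, if the arm or the gripper's body presses on something with over 40 N, if the wrist force passes 120 N, or if a joint passes its speed limit or range.

## Working session

There is one attempt and no reset: what is moved stays moved. The work goes in short steps, Python scripts to look and compute and a tool call to move; the robot and the scene stay as the last step left them, time stands still between calls to the robot, and variables do not carry over. Pictures are saved under pics/ and viewed, at most 10 in all, crops included, and the job is handed in when it is done.

Besides the shell and the picture viewer there is one more tool, called by a JSON object that holds its "method" and its "body". move_arm: Moves the arm, as the interface text tells. Its arguments: {"type":"object","properties":{"moves":{"type":"string"},"force":{"type":"number"}},"required":["moves"]}

```bash
mkdir -p pics; python3 - <<'E'
from rig import telemetry, imaging, robot
import cv2
for n in ("scene","top"):
    im=imaging.snapshot(n); cv2.imwrite(f"pics/{n}.png",cv2.resize(im[:,:,::-1],(800,600),interpolation=cv2.INTER_CUBIC))
    c=imaging.calibration(n); print(n,c)
print(imaging.calibration("wrist")); print(telemetry.get_obs())
E
```

```text
scene {'mtx': array([[375.0917301 ,   0.        , 249.28350893],
       [  0.        , 375.0917301 , 187.77133427],
       [  0.        ,   0.        ,   1.        ]]), 'D': array([-0.09611194,  0.        ,  0.        ,  0.        ,  0.        ]), 'xyz': array([1.02479163, 0.17486144, 1.06963743]), 'attitude': array([[-0.1707121 ,  0.84771863, -0.50222555],
       [ 0.98527777,  0.14209358, -0.09506378],
       [-0.00922432, -0.51106021, -0.85949542]])}
top {'mtx': array([[421.22001715,   0.        , 258.64381587],
       [  0.        , 421.22001715, 190.41940382],
       [  0.        ,   0.        ,   1.        ]]), 'D': array([0.04636974, 0.        , 0.        , 0.        , 0.        ]), 'xyz': array([0.28738916, 0.05322763, 1.29870699]), 'attitude': array([[ 1.61998026e-02, -9.87278403e-01,  1.58173708e-01],
       [-9.99864396e-01, -1.64639014e-02, -3.59404699e-04],
       [ 2.95898883e-03, -1.58146437e-01, -9.87411236e-01]])}
{'mtx': array([[300.48692514,   0.        , 250.36145369],
       [  0.        , 300.48692514, 195.38542287],
       [  0.        ,   0.        ,   1.     
[... 553 characters left out ...]
9043e+00, -2.88122582e-01]), 'joint_velocities': array([-0.00149192, -0.00067432,  0.00091264,  0.00109324,  0.00209377,
       -0.00013944]), 'effort': array([-1.36335879e-03, -5.84768522e+01,  2.94106811e+01,  6.95451111e+00,
       -3.16531463e-03,  1.59749214e-05]), 'position': array([0.19537114, 0.64571364, 0.25246352]), 'tool_rot': array([[ 9.57117023e-01, -2.89701420e-01, -3.02649771e-04],
       [-2.89701551e-01, -9.57115957e-01, -1.43385850e-03],
       [ 1.25719919e-04,  1.46004849e-03, -9.99998926e-01]]), 'wrist_force': array([-0.40560016,  0.61649545,  0.31890782]), 'wrist_torque': array([ 0.02574983, -0.01571113, -0.00606432]), 'grasp_force': 0.0, 'opening': 0.08546716956661424}
```

View pics/scene.png

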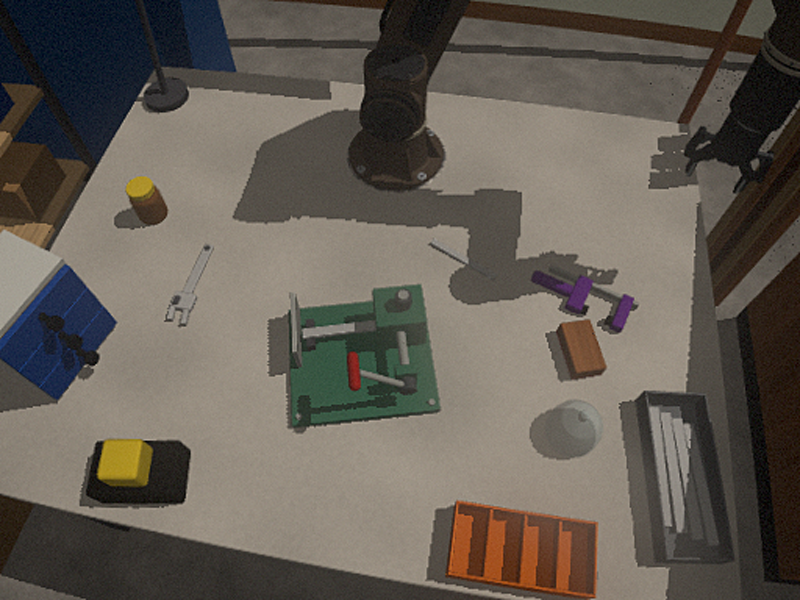

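View pics/top.png

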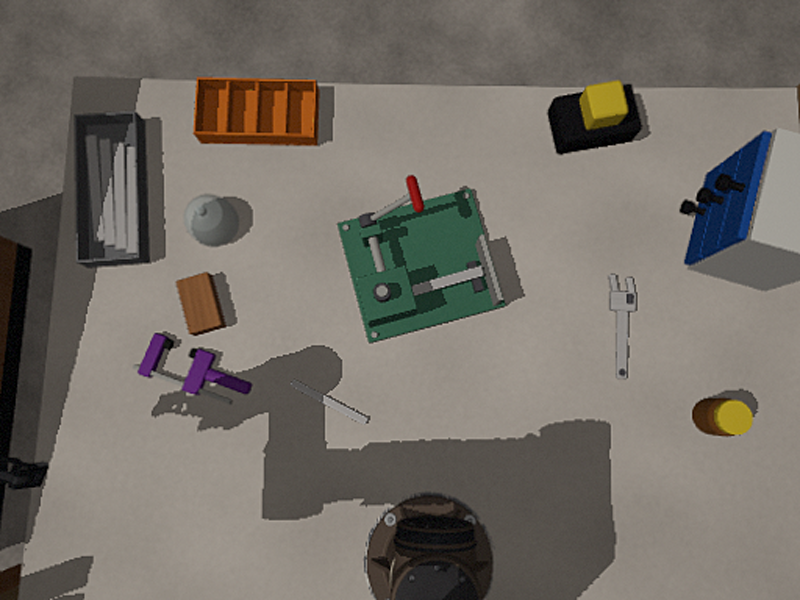

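The top view shows the press at about (420,265), its fence to the right and the lever handle at (414,194). The small bar at (330,400) is the decoy. I'll enlarge both views for accurate corners.

```bash
python3 - <<'E'
import cv2
from rig import imaging
a=imaging.snapshot("top")[:,:,::-1][110:230,205:345]; b=imaging.snapshot("scene")[:,:,::-1][175:280,175:290]
cv2.imwrite("pics/tc.png",cv2.resize(a,None,fx=5,fy=5,interpolation=cv2.INTER_CUBIC))
cv2.imwrite("pics/sc.png",cv2.resize(b,None,fx=5,fy=5,interpolation=cv2.INTER_CUBIC))
E
```

```text
(no output)
```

View pics/tc.png

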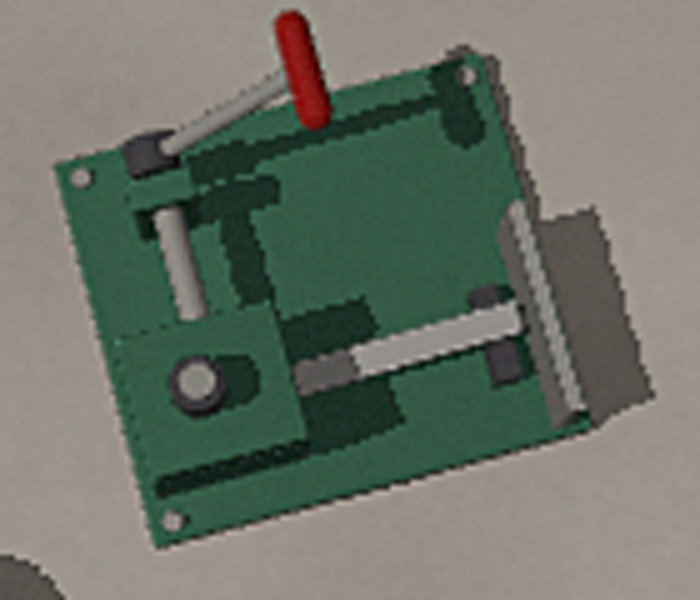

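View pics/sc.png

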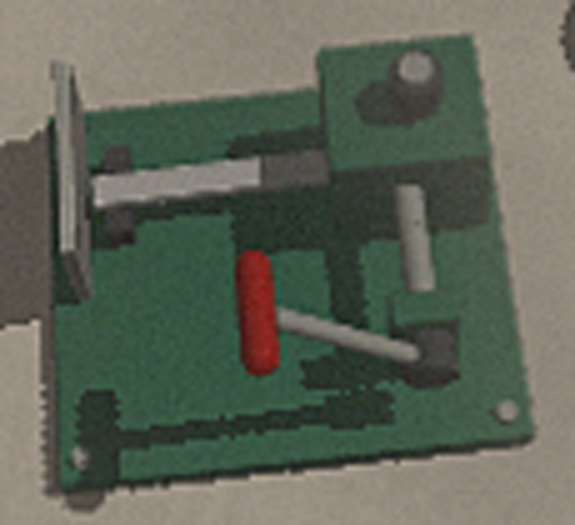

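```bash
cat > h.py <<'E'
import numpy as np, cv2
from scipy.optimize import least_squares
from rig import imaging
def proj(n,P):
    c=imaging.calibration(n); R=np.array(c["attitude"]); 
    rv=cv2.Rodrigues(R.T)[0]; t=-R.T@c["xyz"]
    return cv2.projectPoints(np.array(P,float),rv,t,c["mtx"],c["D"])[0][:,0]
def W(p,P):
    P=np.array(P,float)/1000; c,s=np.cos(p[2]),np.sin(p[2])
    return np.c_[c*P[:,0]-s*P[:,1]+p[0], s*P[:,0]+c*P[:,1]+p[1], P[:,2]]
E
python3 - <<'E'
from h import *
T=[(-140,180,18,57,163),(140,180,18,487,58),(-140,-70,18,157,548),(140,-70,18,592,430),(120,65,90,518,204),(120,-65,90,573,409),(-90,0,148,198,383),(12,150,170,304,70),(-35,42,112,270,303),(-35,-42,112,307,440)]
S=[(-140,180,18,533,440),(140,180,18,62,490),(-90,0,148,416,68),(-35,42,112,330,168),(-35,-42,112,320,50),(-130,-42,112,470,36),(-130,42,112,487,155),(120,65,90,70,250),(120,-65,90,60,65),(12,150,170,258,312)]
T,S=np.array(T,float),np.array(S,float)
uv=lambda A,o:(A[:,3:]+.5)/5-.5+o
def f(p,use="b"):
    a=proj("top",W(p,T[:,:3]))-uv(T,(205,110)); b=proj("scene",W(p,S[:,:3]))-uv(S,(175,175))
    return np.r_[a,b].ravel() if use=="b" else (a if use=="t" else b).ravel()
for u in "bts":
    r=least_squares(f,[.6,0,-1.3],args=(u,),loss="soft_l1"); print(u,r.x,np.degrees(r.x[2]))
    if u=="b": print(f(r.x).reshape(-1,2).round(1)); p=r.x
print(W(p,[(12,150,170),(49,150,89),(-35,0,90),(120,0,90),(0,0,43)]).round(4))
# bar: back-project pixels onto z=0.048 press frame
for n,o,pts in (("top",(205,110),[(522,318),(517,303),(524,332)]),("scene",(175,175),[(93,190),(93,177),(96,206)])):
    c=imaging.calibration(n)
    q=cv2.undistortPoints(((np.array(pts,float)+.5)/5-.5+o)[:,None],c["mtx"],c["D"])[:,0]
    d=np.c_[q,np.ones(3)]@np.array(c["attitude"]).T; X=c["xyz"]+d*((.048-c["xyz"][2])/d[:,2])[:,None]
    cc,s=np.cos(p[2]),np.sin(p[2]); e=X[:,:2]-p[:2]; print(n,(np.c_[cc*e[:,0]+s*e[:,1],-s*e[:,0]+cc*e[:,1]]*1000).round(1))
E
```

```text
b [ 0.50845843  0.00915605 -1.29193645] -74.02250586646667
[[-1.4  0.1]
 [-1.5 -1.2]
 [-1.4 -0. ]
 [-0.1  0. ]
 [-1.  -0.4]
 [ 0.4  0.7]
 [-1.  -0.3]
 [-0.7  0.2]
 [-0.2 -1. ]
 [ 0.1 -0.5]
 [-0.2 -1. ]
 [-1.5 -1. ]
 [-0.5 -0.1]
 [-0.7  0.7]
 [-1.4 -0.5]
 [ 0.2 -0.8]
 [ 0.6 -0. ]
 [-1.2  0.1]
 [-0.2 -1.3]
 [-1.1  0. ]]
t [ 0.50780548  0.00736644 -1.2963769 ] -74.27692525946647
s [ 0.50947025  0.01087685 -1.28599802] -73.68225918101928
[[ 0.656   0.0389  0.17  ]
 [ 0.6662  0.0033  0.089 ]
 [ 0.4988  0.0428  0.09  ]
 [ 0.5415 -0.1062  0.09  ]
 [ 0.5085  0.0092  0.043 ]]
top [[113.2   3.6]
 [112.9  13.2]
 [112.   -5.1]]
scene [[107.2   5.6]
 [106.9  -3.4]
 [105.7  16.7]]
```

{"method": "move_arm", "body": {"moves": "0 0 -8 4.2 -7.5 1 1;0 0 -16 8.4 -15 2 1;0 0 -24 12.5 -22 3 1;0 0 -32 17 -30 4 1;0 0 -40 21 -37 5 1;0 0 -48 25 -45 6 1;0 0 -57.2 29.5 -52.5 7 1;0 0 -57.2 33 -60 7 1"}}

```text
time_s: 1.0
position: [0.39, 0.2973, 0.2988]
tool_rot: [[0.27, -0.963, 0.0], [-0.963, -0.27, 0.001], [-0.001, -0.001, -1.0]]
wrist_force: [1.1, 0.5, -0.2]
opening: 0.0852
grasp_force: 0.0
```

{"method": "move_arm", "body": {"moves": "0 0 0 2.1 -3.9 .3 1;0 0 0 4.2 -7.7 .6 1;0 0 0 6.3 -11.5 .9 1;0 0 0 8.4 -15.4 1.2 1;0 0 0 10.5 -19.2 1.5 1;0 0 0 12.6 -23 2 1;0 0 0 14.5 -27 2 1;0 0 0 14.5 -27 2 1"}}

```text
time_s: 1.8
position: [0.5357, 0.0253, 0.3178]
tool_rot: [[0.271, -0.963, -0.001], [-0.963, -0.271, -0.001], [0.001, 0.001, -1.0]]
wrist_force: [-0.1, 1.0, -0.9]
opening: 0.0851
grasp_force: 0.0
```

```bash
python3 - <<'E'
import cv2, numpy as np
from rig import telemetry, imaging
for i in range(3): imaging.snapshot("wrist")
o=telemetry.get_obs(); im=imaging.snapshot("wrist")
np.savez("w.npz",p=o["position"],R=o["tool_rot"]); print(o["time_s"],o["position"],o["q"],o["joint_velocities"].round(3))
cv2.imwrite("pics/w.png",cv2.resize(im[:,:,::-1],(800,600),interpolation=cv2.INTER_CUBIC))
E
```

```text
1.95 [0.53430318 0.02890322 0.31792531] [ 4.20475384e-01  9.05178823e-02 -1.90708737e-01 -2.54748622e-04
 -1.29012379e+00 -1.43039283e-01] [ 0.028 -0.007 -0.005 -0.001 -0.001 -0.001]
```

View pics/w.png

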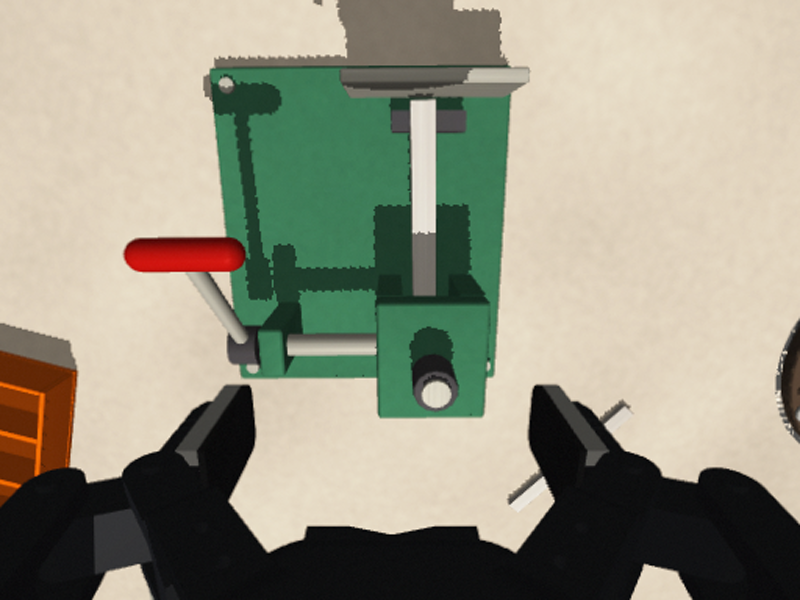

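The wrist view shows the press clearly: handle centre (184,255), roof corners (377,304)/(488,304), ram top (435,391), bar front edge (411–436,99), bar at the mouth (412–436,296).

```bash
cat >> h.py <<'E'
def wcam(f):
    z=np.load(f); T=np.eye(4); T[:3,:3]=z["R"]; T[:3,3]=z["p"]
    return T@imaging.calibration("wrist")["T_tool_cam"]
def wproj(M,P):
    c=imaging.calibration("wrist"); R=M[:3,:3]
    return cv2.projectPoints(np.array(P,float),cv2.Rodrigues(R.T)[0],-R.T@M[:3,3],c["mtx"],c["D"])[0][:,0]
E
python3 - <<'E'
from h import *
M=wcam("w.npz"); k=512/800
A=np.array([(140,180,18,211,70),(-140,180,18,243,377),(-140,-70,18,494,377),(-35,42,112,377,304),(-35,-42,112,488,304),(-130,42,112,379,416),(-130,-42,112,484,416),(-90,0,148,435,391),(12,150,170,184.5,255),(125,-65,90,529,68),(125,65,90,341,69)],float)
uv=(A[:,3:]+.5)*k-.5
f=lambda p:(wproj(M,W(p,A[:,:3]))-uv).ravel()
r=least_squares(f,[.508,.009,-1.29],loss="soft_l1"); p=r.x; print(p,np.degrees(p[2])); print(f(p).reshape(-1,2).round(1).tolist())
c=imaging.calibration("wrist")
q=cv2.undistortPoints((np.array([(411,99),(436,99),(412,290),(436,290)])+.5)[:,None]*k-.5,c["mtx"],c["D"])[:,0]
d=np.c_[q,np.ones(4)]@M[:3,:3].T; X=M[:3,3]+d*((.048-M[2,3])/d[:,2])[:,None]
cc,s=np.cos(p[2]),np.sin(p[2]); e=X[:,:2]-p[:2]; print(X.round(4),(np.c_[cc*e[:,0]+s*e[:,1],-s*e[:,0]+cc*e[:,1]]*1000).round(1))
print(W(p,[(12,150,170),(49,150,89),(40,0,43)]).round(4))
E
```

```text
[ 0.50879964  0.01120415 -1.28820343] -73.80861950580413
[[-2.2, -2.0], [-2.0, 1.9], [0.4, 1.1], [-0.9, -0.3], [2.4, -0.7], [-1.0, 2.7], [0.5, 2.2], [1.0, 2.7], [0.3, 0.0], [1.5, -0.8], [-1.2, -1.0]]
[[ 0.5536 -0.0905  0.048 ]
 [ 0.5351 -0.0957  0.048 ]
 [ 0.5096  0.0549  0.048 ]
 [ 0.4898  0.0493  0.048 ]] [[110.1  14.7]
 [110.   -4.6]
 [-41.8  12.9]
 [-41.9  -7.6]]
[[ 0.6562  0.0415  0.17  ]
 [ 0.6665  0.006   0.089 ]
 [ 0.52   -0.0272  0.043 ]]
```

{"method": "move_arm", "body": {"moves": "0 0 0 4 .4 0 0;0 0 0 8 .8 0 0;0 0 0 12.2 1.2 0 0;0 0 0 12.2 1.2 -4 0;0 0 0 12.2 1.2 -8 0;0 0 0 12.2 1.2 -10 0;0 0 0 12.2 1.2 -10 0;0 0 0 12.2 1.2 -10 0"}}

```text
time_s: 2.8
position: [0.6567, 0.0424, 0.2192]
tool_rot: [[0.277, -0.961, 0.001], [-0.961, -0.277, -0.0], [0.001, -0.0, -1.0]]
wrist_force: [0.6, -0.3, 0.7]
opening: -0.0
grasp_force: 0.0
```

```bash
python3 - <<'E'
import cv2, numpy as np
from rig import telemetry, imaging
imaging.snapshot("wrist")
o=telemetry.get_obs(); im=imaging.snapshot("wrist")
print(o["time_s"],o["position"],o["opening"],o["wrist_force"])
s=imaging.snapshot("scene")[150:290,170:310]
im=np.hstack([cv2.resize(im,(480,360)),cv2.resize(s,(320,320))[:320] if 0 else cv2.resize(s,(320,360))])
cv2.imwrite("pics/w2.png",im[:,:,::-1])
E
```

```text
2.85 [0.6571955  0.04227523 0.22013741] -0.0002385720980904373 [ 0.08769759 -0.23611155  0.01325809]
```

View pics/w2.png

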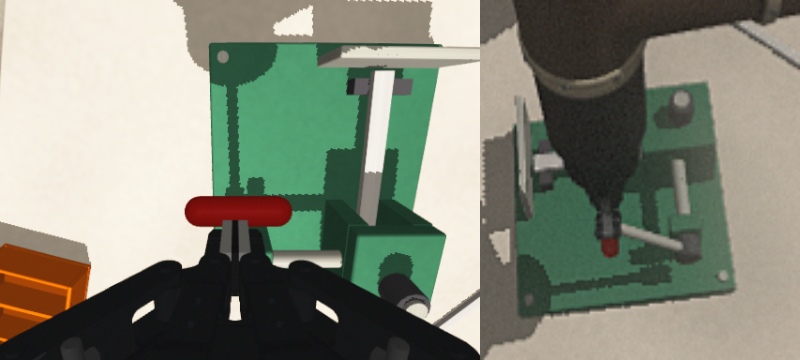

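{"method": "move_arm", "body": {"moves": "0 0 0 0 0 -1.5 0;0 0 0 .2 -.7 -2.6 0;0 0 0 .4 -1.4 -3.5 0;0 0 0 .6 -2 -4.5 0;0 0 0 .7 -2.5 -5.5 0;0 0 0 .8 -2.9 -6.5 0;0 0 0 .9 -3.2 -7.5 0;0 0 0 1 -3.5 -8.9 0"}}

```text
time_s: 3.75
position: [0.6693, 0.0043, 0.1332]
tool_rot: [[0.276, -0.961, 0.007], [-0.961, -0.276, -0.001], [0.003, -0.006, -1.0]]
wrist_force: [0.8, -6.5, 10.1]
opening: 0.0
grasp_force: 5.3
```

{"method": "move_arm", "body": {"moves": "0 0 0 0 -.1 -.6 0;0 0 0 0 -.1 -1 0;0 0 0 0 -.1 -1.2 0;0 0 0 0 -.1 -1.2 0"}}

```text
time_s: 4.15
position: [0.6692, 0.0037, 0.121]
tool_rot: [[0.276, -0.961, 0.006], [-0.961, -0.276, -0.001], [0.003, -0.006, -1.0]]
wrist_force: [-0.1, -6.2, 10.5]
opening: -0.0002
grasp_force: 5.1
```

{"method": "move_arm", "body": {"moves": "0 0 0 0 0 -.2 0;0 0 0 0 0 -.4 0;0 0 0 0 0 -.4 0"}}

```text
time_s: 4.45
position: [0.6694, 0.0036, 0.12]
tool_rot: [[0.277, -0.961, 0.008], [-0.961, -0.277, -0.002], [0.004, -0.007, -1.0]]
wrist_force: [-6.2, -5.6, 28.4]
opening: 0.0
grasp_force: 14.1
```

{"method": "move_arm", "body": {"moves": "0 0 0 0 0 .8 0;0 0 0 0 .3 2 0;0 0 0 -.1 .6 3 0;0 0 0 -.3 1.1 4 0;0 0 0 -.4 1.6 5 0;0 0 0 -.6 2.3 6.2 0;0 0 0 -.8 3 7.5 0;0 0 0 -1.1 3.6 9 0"}}

```text
time_s: 5.25
position: [0.6558, 0.0416, 0.2049]
tool_rot: [[0.275, -0.961, 0.002], [-0.961, -0.275, 0.001], [-0.0, -0.002, -1.0]]
wrist_force: [-0.3, 0.5, 0.9]
opening: -0.0003
grasp_force: 0.0
```

{"method": "move_arm", "body": {"moves": "0 0 0 0 .2 3 0;0 0 0 0 .2 7 0;0 0 0 0 .2 10 0;0 0 0 0 .2 10 0"}}

```text
time_s: 5.65
position: [0.6571, 0.0434, 0.3092]
tool_rot: [[0.276, -0.961, 0.008], [-0.961, -0.276, 0.001], [0.001, -0.008, -1.0]]
wrist_force: [1.0, 0.0, 0.8]
opening: 0.0
grasp_force: 0.0
```

```bash
python3 - <<'E'
import cv2, numpy as np
from rig import telemetry, imaging
imaging.snapshot("wrist")
o=telemetry.get_obs(); im=imaging.snapshot("wrist")
np.savez("w.npz",p=o["position"],R=o["tool_rot"])
print(o["time_s"],o["position"],o["opening"],o["wrist_force"])
cv2.imwrite("pics/w3.png",cv2.resize(im[:,:,::-1],(800,600),interpolation=cv2.INTER_CUBIC))
from h import *
p=[.5088,.0108,-1.289]
print((wproj(wcam("w.npz"),W(p,[(12,185,170),(12,115,170)]))/.64).round())
E
```

```text
5.7 [0.65611057 0.04346944 0.30639487] -5.063619163803957e-05 [-0.1401068   0.12627934 -0.08602473]
[[333. 291.]
 [457. 291.]]
```

View pics/w3.png

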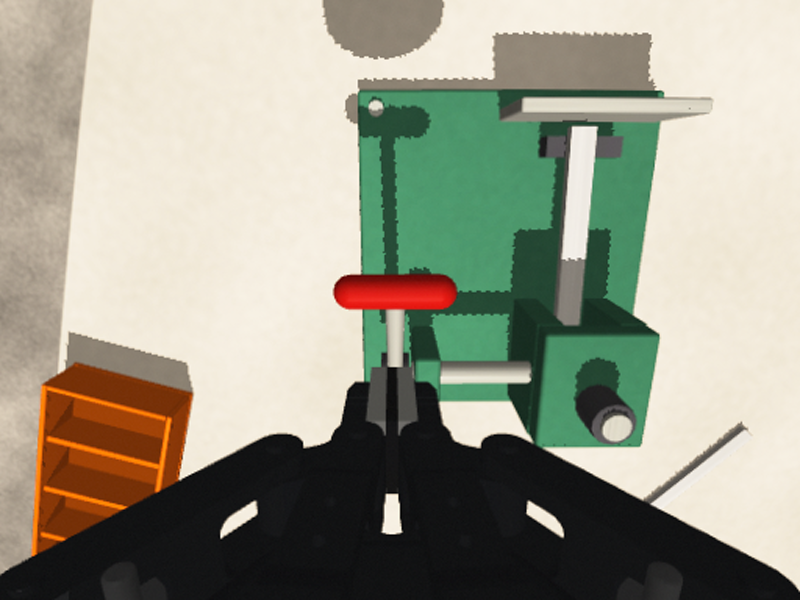

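The lever is back at its rest position: its handle ends, (333,291) and (457,291), match the predicted pixels. Next, the bar.

{"method": "move_arm", "body": {"moves": "0 0 0 -4 -2.1 0 .7;0 0 1.1 -8 -4.2 0 .7;0 0 1.1 -12 -6.3 0 .7;0 0 1.1 -13.2 -7 -3 .7;0 0 1.1 -13.2 -7 -7 .7;0 0 1.1 -13.2 -7 -11 .7;0 0 1.1 -13.2 -7 -14 .7;0 0 1.1 -13.2 -7 -14 .7"}}

```text
time_s: 6.55
position: [0.5198, -0.0276, 0.1585]
tool_rot: [[0.293, -0.956, -0.009], [-0.956, -0.293, -0.002], [-0.001, 0.01, -1.0]]
wrist_force: [-0.9, 0.1, 0.0]
opening: 0.06
grasp_force: 0.0
```

```bash
python3 - <<'E'
import cv2, numpy as np
from rig import telemetry, imaging
imaging.snapshot("wrist")
o=telemetry.get_obs(); im=imaging.snapshot("wrist")
np.savez("w.npz",p=o["position"],R=o["tool_rot"])
print(o["time_s"],o["position"],o["opening"],o["wrist_force"],o["tool_rot"].round(3))
cv2.imwrite("pics/w4.png",cv2.resize(im[:,:,::-1],(800,600),interpolation=cv2.INTER_CUBIC))
E
```

```text
6.6 [ 0.52172533 -0.02732648  0.16127655] 0.059434856863519465 [-0.41271705  0.50057249  1.24008907] [[ 0.293 -0.956 -0.006]
 [-0.956 -0.293 -0.002]
 [-0.     0.006 -1.   ]]
```

View pics/w4.png

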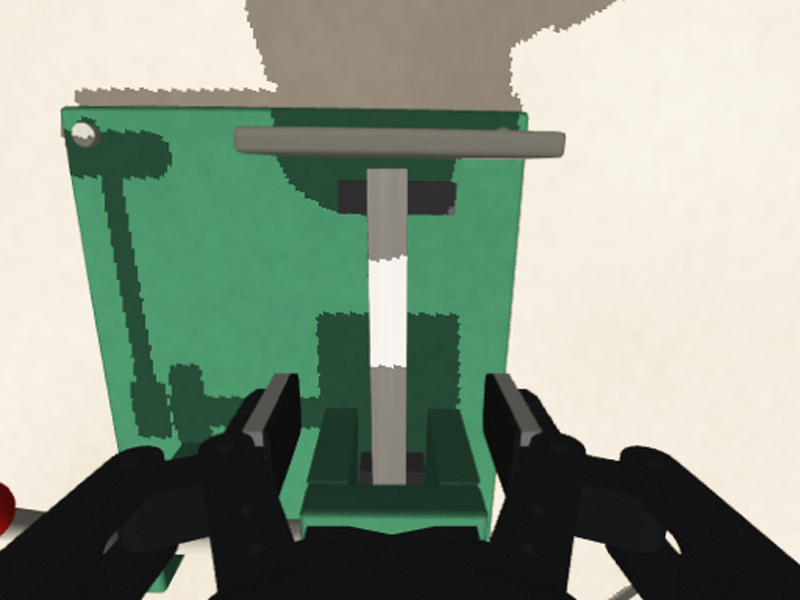

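The bar runs straight between the fingers, with edges at columns 368–408 and its front end at row 168. A quick check of its position, then descend.

```bash
python3 - <<'E'
from h import *
M=wcam("w.npz"); c=imaging.calibration("wrist"); p=[.5088,.0108,-1.289]
def bp(pts,z):
    q=cv2.undistortPoints((np.array(pts,float)+.5)[:,None]*.64-.5,c["mtx"],c["D"])[:,0]
    d=np.c_[q,np.ones(len(q))]@M[:3,:3].T; return M[:3,3]+d*((z-M[2,3])/d[:,2])[:,None]
def loc(X):
    cc,s=np.cos(p[2]),np.sin(p[2]); e=X[:,:2]-p[:2]; return (np.c_[cc*e[:,0]+s*e[:,1],-s*e[:,0]+cc*e[:,1]]*1000).round(1)
X=bp([(367.5,168),(407.5,168),(371,470),(408,470)],.048); print(X.round(4),loc(X))
print(loc(bp([(235,128),(565,132),(235,153),(565,156)],.09)), loc(bp([(307,487),(489,487)],.112)))
z=np.load("w.npz"); print(loc(z["p"][None]))
E
```

```text
[[ 0.5535 -0.0903  0.048 ]
 [ 0.5352 -0.0959  0.048 ]
 [ 0.5046  0.0705  0.048 ]
 [ 0.4841  0.0643  0.048 ]] [[109.6  14.8]
 [109.9  -4.3]
 [-58.5  12.6]
 [-58.3  -8.9]]
[[123.9  63.8]
 [124.5 -63.2]
 [114.7  64.5]
 [115.7 -64.2]] [[-21.   37.7]
 [-20.1 -40.1]]
[[40.2  1.8]]
```

{"method": "move_arm", "body": {"moves": "0 0 0 .2 .1 -4 .7;0 0 0 .2 .1 -8 .7;0 0 0 .2 .1 -10.5 .7;0 0 0 .2 .1 -11 .7;0 0 0 .2 .1 -11 .7"}}

```text
time_s: 7.15
position: [0.5264, -0.0256, 0.0542]
tool_rot: [[0.294, -0.956, 0.001], [-0.956, -0.294, -0.0], [0.0, -0.0, -1.0]]
wrist_force: [0.5, 0.5, 0.6]
opening: 0.0596
grasp_force: 0.0
```

{"method": "move_arm", "body": {"moves": "0 0 0 0 0 0 .1;0 0 0 0 0 0 .1;0 0 0 0 0 0 .1;0 0 0 0 0 0 0;0 0 0 0 0 0 0;0 0 0 0 0 0 0", "force": 90}}

```text
time_s: 7.75
position: [0.5263, -0.0256, 0.055]
tool_rot: [[0.294, -0.956, 0.002], [-0.956, -0.294, 0.0], [0.0, -0.002, -1.0]]
wrist_force: [-3.1, 0.8, 9.9]
opening: 0.0175
grasp_force: 88.1
```

{"method": "move_arm", "body": {"moves": "0 0 0 0 0 0 .4;0 0 0 0 0 0 .4;0 0 0 0 0 -.7 .4;0 0 0 0 0 -.7 .4;0 0 0 0 0 -.7 0;0 0 0 0 0 -.7 0;0 0 0 0 0 -.7 0;0 0 0 0 0 -.7 0", "force": 90}}

```text
time_s: 8.55
position: [0.5254, -0.0259, 0.0461]
tool_rot: [[0.293, -0.956, -0.0], [-0.956, -0.293, -0.0], [-0.0, 0.0, -1.0]]
wrist_force: [-0.4, 0.2, -0.9]
opening: 0.018
grasp_force: 87.8
```

{"method": "move_arm", "body": {"moves": "0 0 0 0 0 .2 0;-4.8 -1.5 0 0 .1 1.6 0;-9.6 -2.9 0 -.1 .2 2.9 0;-14.3 -4.4 0 -.2 .5 4.2 0;-19.1 -5.9 0 -.3 .9 5.4 0;-19.1 -5.9 0 -.3 .9 5.4 0;-19.1 -5.9 0 -.3 .9 5.4 0", "force": 90}}

```text
time_s: 9.25
position: [0.5222, -0.0164, 0.1002]
tool_rot: [[0.277, -0.956, 0.101], [-0.898, -0.295, -0.325], [0.341, -0.0, -0.94]]
wrist_force: [0.3, -0.1, -1.7]
opening: 0.0181
grasp_force: 88.0
```

```bash
python3 - <<'E'
import cv2, numpy as np
from rig import telemetry, imaging
imaging.snapshot("wrist")
o=telemetry.get_obs(); im=imaging.snapshot("wrist")
print(o["time_s"],o["position"],o["opening"],o["wrist_force"],o["tool_rot"].round(3))
s=imaging.snapshot("scene")[150:290,160:310]
im=np.hstack([cv2.resize(im,(440,330)),cv2.resize(s,(354,330))])
cv2.imwrite("pics/w5.png",im[:,:,::-1])
E
```

```text
9.3 [ 0.5223714  -0.01669139  0.10009952] 0.0181446873623424 [-0.4769843  -0.59703754 -1.15826189] [[ 0.276 -0.956  0.1  ]
 [-0.899 -0.294 -0.325]
 [ 0.34  -0.001 -0.94 ]]
```

View pics/w5.png

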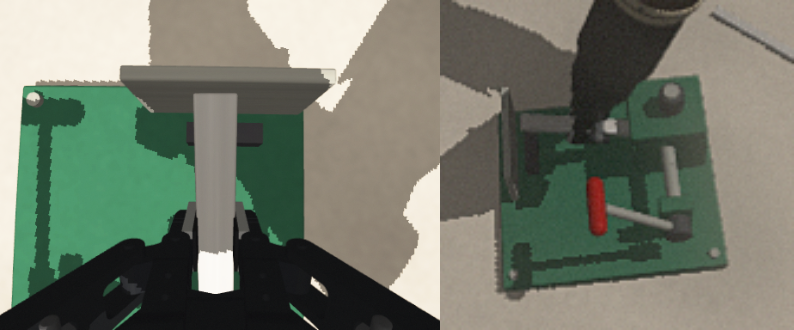

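{"method": "move_arm", "body": {"moves": "0 0 0 .55 -1.8 .7 0;0 0 0 1.1 -3.6 1.4 0;0 0 0 1.65 -5.4 2.05 0;0 0 0 2.2 -7.2 2.7 0;0 0 0 2.75 -9 3.4 0;0 0 0 3.3 -10.8 4.1 0;0 0 0 3.3 -10.8 4.1 0;0 0 0 3.3 -10.8 4.1 0", "force": 90}}

```text
time_s: 10.2
position: [0.5553, -0.1256, 0.1409]
tool_rot: [[0.274, -0.957, 0.1], [-0.899, -0.291, -0.326], [0.341, -0.001, -0.94]]
wrist_force: [0.4, -0.2, -1.0]
opening: 0.018
grasp_force: 88.0
```

{"method": "move_arm", "body": {"moves": "0 0 0 0 0 3 0;0 0 0 0 0 6 0;0 0 0 0 0 9 0;4.8 1.5 0 0 0 12 0;9.6 2.9 0 0 0 14 0;14.3 4.4 0 0 0 16 0;19.1 5.9 0 0 0 17 0;19.1 5.9 0 0 0 17 0", "force": 90}}

```text
time_s: 11.0
position: [0.557, -0.1253, 0.3128]
tool_rot: [[0.292, -0.956, 0.003], [-0.956, -0.292, 0.003], [-0.002, -0.003, -1.0]]
wrist_force: [-0.1, -0.2, -2.0]
opening: 0.0184
grasp_force: 88.2
```

{"method": "move_arm", "body": {"moves": "0 0 0 0 0 0 0;0 0 0 0 0 0 0;0 0 0 0 0 0 0;0 0 0 0 0 0 0"}}

```text
time_s: 11.4
position: [0.5551, -0.1242, 0.3106]
tool_rot: [[0.295, -0.956, -0.001], [-0.956, -0.295, -0.001], [0.0, 0.001, -1.0]]
wrist_force: [-0.0, -1.1, -0.8]
opening: 0.0183
grasp_force: 88.2
```

```bash
python3 - <<'E'
import cv2, numpy as np
from rig import telemetry, imaging
imaging.snapshot("wrist")
o=telemetry.get_obs(); im=imaging.snapshot("wrist")
np.savez("w.npz",p=o["position"],R=o["tool_rot"])
print(o["time_s"],o["position"],o["opening"],o["wrist_force"],o["wrist_torque"],o["tool_rot"].round(3))
s=imaging.snapshot("scene")[80:320,80:400]
im=np.hstack([cv2.resize(im,(400,300)),cv2.resize(s,(400,300))])
cv2.imwrite("pics/w6.png",im[:,:,::-1])
E
```

```text
11.45 [ 0.55518466 -0.12429798  0.31081288] 0.018373347408397425 [ 0.53681704 -0.27090383 -1.41751376] [-0.00249091 -0.0185256   0.00828947] [[ 0.294 -0.956 -0.001]
 [-0.956 -0.294 -0.   ]
 [ 0.     0.001 -1.   ]]
```

View pics/w6.png

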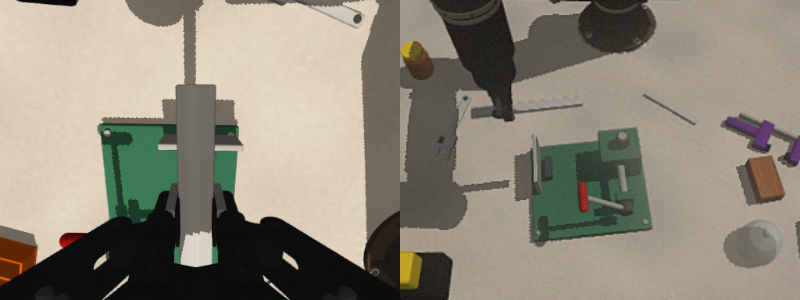

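The bar is held clear of the press, and the lever and the other items are in place. I'll check its level from the front edge, at pixels (176–214, 85) of the wrist half of that picture.

```bash
python3 - <<'E'
from h import *
M=wcam("w.npz"); z=np.load("w.npz"); f=z["R"][:,0]; y=z["R"][:,1]
for pitch in (-4,-2,0,2,4):
    a=np.radians(pitch); 
    P=[z["p"]+np.array([0,0,-.003])+70e-3*(np.cos(a)*f+np.sin(a)*np.array([0,0,1]))+np.array([0,0,.005])+s*.01*y for s in(-1,1)]
    print(pitch,(wproj(M,P)*400/512).round(1).tolist())
E
python3 - <<'E'
import sys; sys.path.insert(0,'.')
from h import *
import cv2
im=imaging.snapshot("scene"); z=np.load("w.npz"); f=z["R"][:,0]
e=proj("scene",[z["p"]+f*.07-[0,0,-.002],z["p"]-f*.15-[0,0,-.002]]); print(e, (e-[80,80])*1.25+[400,0])
E
```

```text
-4 [[177.8, 84.2], [217.5, 84.1]]
-2 [[177.4, 83.9], [218.0, 83.9]]
0 [[177.0, 83.8], [218.5, 83.8]]
2 [[176.6, 84.0], [218.9, 83.9]]
4 [[176.2, 84.3], [219.4, 84.3]]
[[136.23057299 169.05647044]
 [225.40952702 159.0073687 ]] [[470.28821623 111.32058806]
 [581.76190878  98.75921087]]
```

```bash
python3 -c "
from rig import robot; print(robot.sign_off())"
```

```text
the job is handed in; nothing more can be done
None
```

I handed the job in at about 11.5 s: the lever went down to its stop and sprang fully back, and the gripper now holds the bar level to about a degree, roughly 19 cm above the top of the press head, with the other items looking undisturbed in the last picture.

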